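Square up the frame arm and hold it with the square

TASK

The red arm of the little frame hangs on one snug bolt and has swung out of square, closing the corner it makes with the bare steel rail. Take the loose bolt out of that corner and drop it in the clear parts tray, then fetch the blue braced square, lay it flat on the plate and press it into the corner until one leg lies flush along the rail and the other flush along the arm, which swings the arm back square. Finish while still gripping the square and pressing it firmly against both, so that the joint could be tightened; leave the tray and the other things on the bench where they are.

Things in the scene. Friction and masses are not known exactly. Their poses are not given: they have to be found in the camera images.
- fixture: Dark steel tooling plate 260 x 280 x 10 mm with a grid of holes, fixed to the bench, carrying the frame. Origin: centre of its underside; x points across the plate toward the rail, y along the rail, z up; its top is at z = 10 mm.
- rail: Bare steel rail, a 30 x 30 x 250 mm tube fixed on the plate. Origin: middle of its underside, at x = 100, y = 0, z = 10 mm in the fixture's frame, axes parallel to it. Its working face is at x = -15 mm of its own frame (x = 85 mm of the fixture's).
- corner (a point): Point on the plate's top where the rail's working face meets the line of the arm's face when the arm is square: x = 85, y = -45, z = 10 mm in the fixture's frame. The free corner to be filled by the square lies on its -x, +y side.
- swing_arm: Red tube 30 x 30 x 190 mm on the plate, turning on one upright bolt. Origin: on the bolt's axis at the plate's top, x = 50, y = -60, z = 10 mm in the fixture's frame. Its x runs along the tube, from +31 mm (near the rail) to -159 mm (free end); its face toward the corner is y = +15 mm. Square = axes parallel to the fixture's. The bolt's head stands 9 mm above the tube's top.
- square: Blue right-angled square, lying flat, 20 mm high, 0.3 kg: two legs 150 x 20 mm and a straight diagonal brace 14 mm wide. Origin: underside, below the brace's middle. Outer corner at x = y = -62.5 mm; legs run from it along +x and +y; their outer faces (y = -62.5, x = -62.5 mm) are the working faces. Seated: its +y is the fixture's -x, its +x the fixture's +y.
- square_corner (a point): The outer corner of the square, on its underside (the extreme tip of the corner is relieved by 4 mm).
- bolt: Loose zinc-plated flange-head bolt 44 mm long, lying on the plate in the corner in front of the rail, its thread pointing roughly at the rail. Origin: centre, on its underside; y runs along the bolt toward the head. Shank 8 mm wide, head 14 mm wide between y = +12 and +20 mm and 14 mm high: grip it across the head (closing along its x axis).
- tray: Clear plastic open parts tray, 138 x 198 mm at the rim, 60 mm high, loose and light. Origin: centre of its underside; y along its long side; floor 2 mm thick, inside 108 x 168 mm at the floor.
- pen: Black marker pen with red cap, 131 mm long, at the left; leave alone.
- air_cover: Black air-filter cover 74 x 125 x 49 mm with a red knob, at the right; leave alone.
- pivot (a point): On the axis of the arm's bolt, on top of the tube. The arm starts 0.06 to 0.14 rad out, its free end leaning into the corner (fixture +y); it stays where left, friction about 0.25 N m (2.5 N at 100 mm). A leg pressed flat bears on both sides of the bolt, so the arm settles square against it and does not run past.
- brace (a point): Middle of the brace, 10 mm above the square's underside: the place to grip from above. The brace runs along the square's (1, -1), so the fingers close along (1, 1): one in the triangular window (53 mm from brace to the window's corner), the other outside (free).
- tape: Grey roll of tape 97 mm across, 48 mm high, lying flat behind the plate; leave alone.

How it is judged:
On the way, in this order (a step that is already met when the one before it is completed fails the run):
1. the loose bolt lies in the tray, let go (x of bolt in the frame of tray between -0.06 and 0.06 m and y of bolt in the frame of tray between -0.09 and 0.09 m and z of bolt in the frame of tray below 0.03 m and contact force between the fingers and bolt below 0.05 N), for 0.2 s.
2. the gripped square lies flat in the corner, pressing on both the rail and the arm (contact force between square and swing_arm above 1 N and contact force between square and rail above 1 N and contact force between the fingers and square above 3 N and distance between square_corner and corner below 0.008 m), for 0.3 s.
At the end, for the whole second after the job is handed in: The fingers still grip the square (over 3 N), it lies flat on the plate (within 2 degrees and 5 mm of the corner) and presses with more than 1 N on the rail and more than 1 N on the arm; square, rail and arm agree within 1 degree, and the bolt lies in the tray (contact force between the fingers and square above 3 N and contact force between square and rail above 1 N and contact force between square and swing_arm above 1 N and distance between square_corner and corner below 0.005 m and angle between square's own z axis and vertical below 0.035 rad and angle between the x axis of square and the y axis of fixture, either way round below 0.0175 rad and angle between the x axis of swing_arm and the y axis of square, either way round below 0.0175 rad and angle between the x axis of swing_arm and the x axis of fixture, either way round below 0.0175 rad and linear speed of square below 0.01 m/s and x of bolt in the frame of tray between -0.06 and 0.06 m and y of bolt in the frame of tray between -0.09 and 0.09 m and z of bolt in the frame of tray below 0.03 m); the arm keeps its last pose, push and grip.
It fails at once if the pen, the air-filter cover or the tape roll is shifted by more than 3 cm (distance of any of pen, air_cover, tape from where it was at the start of the episode above 0.03 m).
It fails at once if the tray is tipped or shoved about by more than 5 cm (distance of tray from where it was at the start of the episode above 0.05 m or angle between tray's own z axis and vertical above 0.35 rad).
It also fails if it takes over 72 s, if anything falls off the work surface, if the arm or the gripper's body presses on something with over 40 N, if the wrist force passes 120 N, or if a joint passes its speed limit or range.

ROBOT

A 6-joint arm with a two-finger parallel gripper is mounted at the origin on a cart in front of the work surface, level with it; the furniture and walls round the work are solid. World frame = base frame: x ahead of the robot, y to its left, z up, the work surface at z = 0. Lengths are in m, angles in rad, forces in N, time in s.
With the tool pointing down it reaches from about 0.375 to 0.9 m from the base axis. Payload 3.1 kg.
Tool frame: the origin (TCP) lies at the very end of the fingers, on their centre line; the grasp point (between the pads) lies 19 mm behind it (manip.tcp_to_grasp is the distance from the TCP to the grasp point, in m); z points along the fingers, y is the line along which they close (so a half turn about z gives the same grasp; the last joint's range is limited). The gripper opens to 85 mm and grips with 20 to 120 N. Pads are 22 mm wide; open, the fingers measure 114 mm over their backs; the gripper's body (76 mm by 85 mm) begins 54 mm behind the grasp point. The pads swing forward as they close: fully open they stand 13 mm farther back than shut.
Start: joints at [-1.302, 0.527, 1.433, -0, 1.181, -0.178], TCP at [0.27, -0.564, 0.231] pointing down, gripper open.
Joint ranges: [-3.08, 3.08], [-0.75, 2.2], [0.22, 2.44], [-1.43, 4.57], [0, 2.65], [-2.85, 2.85]. Speed limits (rad/s): [2.79, 2.79, 3.14, 3.14, 3.14, 3.14].

INTERFACE

Orientations are given as a unit quaternion [x, y, z, w].
In Python, from station import manip gives the robot as it stands. The module is installed in compiled form; this text tells all that it offers.
- The arm moves only by the tool step_arm, never from a script. Its argument "commands" is one flat list of numbers, 6 for each row, row after row: the shift along the tool's x, y, z in m, then the turn, a rotation vector about the tool's x, y, z in degrees. A call has exactly 10 rows; each row is the pose to reach, as a shift and turn from the pose commanded when the call began, along the tool's axes at that moment; what a row does not reach only later rows make up. A row lasts 1/10 s, in which the tool goes at most 50 mm and 8.59 degrees, less where a joint would pass 70% of its speed; a pose out of reach is approached as far as the arm can. A call with a gripper value outside its range is refused whole. "jaw" is the opening in per cent of the stroke, from 0 (shut) to 100 (fully open), set as the call begins (left out, the last holds). The fingers move at their own pace and stop on an object; "grip_force" is the grip in N (left out, the last holds). Time passes only in rows, so rows that repeat a pose let the fingers close, or fill a call up. It gives the time, the measured TCP pose, the force, the opening and the grip force at its end, in the units of the state.
- manip.sense(): the state, without advancing time (a new reading comes with each control period).
- manip.snapshot(name): name is "scene" or "top" or "wrist"; returns a dict with "pixels" (400x640x3 uint8, blue, green, red), "fx", "fy", "cx", "cy" (pixels), "R" (3x3) and "t" (3): a world point X has camera coordinates R X + t; the wrist camera has in their place "mount" (4x4, takes a point from camera to tool coordinates, whose origin is the TCP and whose axes are the flange's). Camera axes: x right, y down, z forward; pixel columns grow to the right and rows downward; lengths in m; the calibration is good to about 2 mm. A picture is of the moment at which its call begins: read the wrist's pose just before it. There is no depth.
- manip.sign_off(): hands the job in; it is judged then, once.
The state is a dict: "t": time; "q": joint angles; "qd": joint speeds; "tau": joint torques, N m; "tcp_pos": TCP position; "tool_rot": TCP orientation; "force": force on the tool from outside, world axes, zero at the start; "ft_torque": the same for the moment, N m; "finger_gap": opening from 0.0 (shut) to 1.0 (fully open); "gripper_force": force on a finger pad.
Only numpy, scipy, OpenCV 4.12 (cv2) and the standard library are available. Lean on these libraries where they do the work, as an engineer would, in place of code of your own. Each camera call takes 0.05 s, during which the arm holds its last target. There are 200 camera calls.

## Working session

There is one attempt and no reset: what is moved stays moved. The work goes in short steps, Python scripts to look and compute and a tool call to move; the robot and the scene stay as the last step left them, time stands still between calls to the robot, and variables do not carry over. Pictures are saved under pics/ and viewed, at most 10 in all, crops included, and the job is handed in when it is done.

Besides the shell and the picture viewer there is one more tool, called after "Emit:" by a JSON object that holds its "fn" and its "kwargs", one argument or row to a line. step_arm: Moves the arm, as the interface text tells. Its arguments: {"type":"object","properties":{"commands":{"type":"array","items":{"type":"number"}},"jaw":{"type":"number"},"grip_force":{"type":"number"}},"required":["commands"]}

```bash
mkdir -p pics; python3 - <<'E'
from station import manip
import cv2,numpy as np,pickle
print(manip.sense(),manip.tcp_to_grasp)
for n in("top","scene"):
    s=manip.snapshot(n);cv2.imwrite(f"pics/{n}0.png",s["pixels"]);pickle.dump(s,open(f"{n}0.pkl","wb"))
    print(n,s["fx"],s["fy"],s["cx"],s["cy"],np.round(s["R"],4).tolist(),np.round(s["t"],4).tolist())
E
```

```text
{'t': 0.0, 'q': array([-1.30249509e+00,  5.28482267e-01,  1.43388211e+00,  3.89203141e-05,
        1.18138627e+00, -1.78504361e-01]), 'qd': array([ 5.43763987e-04,  2.29969937e-04, -2.36523156e-05, -3.99201935e-04,
        2.10719097e-03, -2.99863201e-03]), 'tau': array([ 1.61074395e-04, -4.42348480e+01, -1.78024077e+01, -3.42890071e-04,
        8.39717919e-03, -6.80063749e-06]), 'tcp_pos': array([ 0.26989967, -0.56294287,  0.23033014]), 'tool_rot': array([ 9.75150283e-01,  2.21541783e-01, -3.04517737e-05, -1.07871487e-03]), 'force': array([-0.01032235, -0.43950267, -0.11585098]), 'ft_torque': array([0.03604678, 0.05588045, 0.03682829]), 'gripper_force': 0.0, 'finger_gap': 1.0015661692101685} 0.0187
top 362.1839602303337 362.1839602303337 319.6540133024164 203.59124925821865 [[0.0113, -0.9996, 0.0242], [-0.9897, -0.0146, -0.1423], [0.1426, -0.0224, -0.9895]] [-0.054, 0.5676, 1.3399]
scene 366.2075467810901 366.2075467810901 320.8126375788594 201.4492001148366 [[-0.602, -0.7981, -0.0246], [-0.4486, 0.3635, -0.8165], [0.6606, -0.4805, -0.5768]] [0.3211, 0.334, 0.9749]
```

View pics/top0.png

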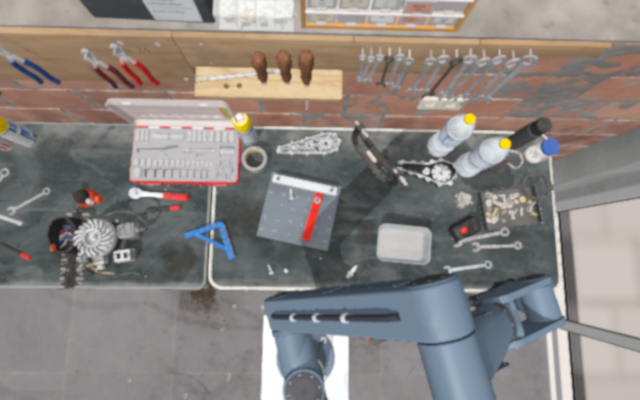

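View pics/scene0.png

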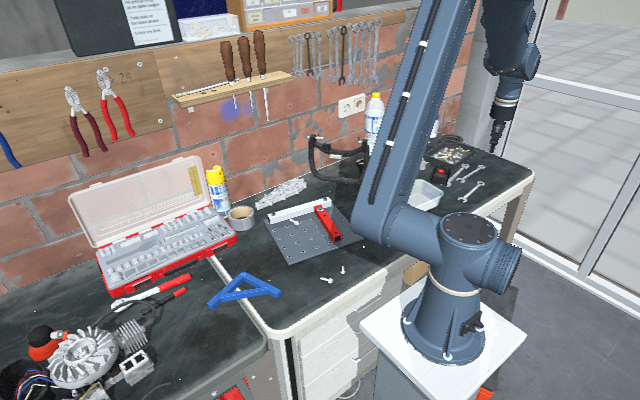

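The top view shows the plate at (300,212), the rail along its far edge, the red arm at (312,217), the square at (213,238), the tray at (404,244) and a likely bolt near (291,193). I'll zoom in.

```bash
cat > h.py <<'E'
import numpy as np,cv2,pickle
def ray(s,u,v,z):
    d=np.array([(u-s["cx"])/s["fx"],(v-s["cy"])/s["fy"],1.])
    R=np.array(s["R"]);c=-R.T@np.array(s["t"]);w=R.T@d
    return c+w*(z-c[2])/w[2]
def proj(s,X):
    p=np.array(s["R"])@X+np.array(s["t"]);return np.array([s["fx"]*p[0]/p[2]+s["cx"],s["fy"]*p[1]/p[2]+s["cy"]])
E
python3 - <<'E'
import pickle,cv2
t=pickle.load(open("top0.pkl","rb"))["pixels"];s=pickle.load(open("scene0.pkl","rb"))["pixels"]
a=cv2.resize(t[160:280,180:440],None,fx=3,fy=3,interpolation=cv2.INTER_CUBIC)
cv2.imwrite("pics/top0z.png",a)
E
```

```text
(no output)
```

View pics/top0z.png

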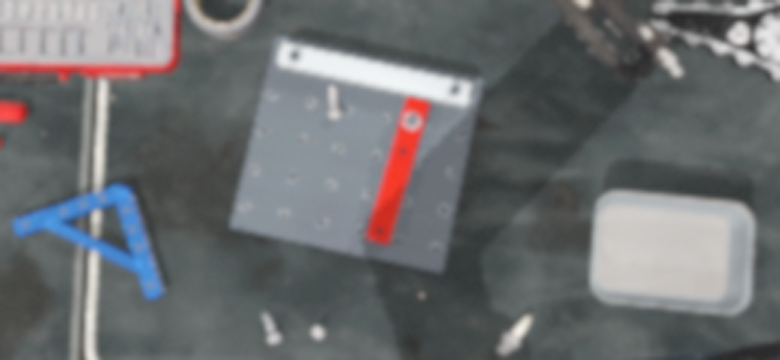

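```bash
cat > meas.py <<'E'
import sys
from h import *
s=pickle.load(open("top0.pkl","rb"));im=s["pixels"]
hsv=cv2.cvtColor(im,cv2.COLOR_BGR2HSV)
def big(m,x0,y0,x1,y1):
    z=np.zeros_like(m);z[y0:y1,x0:x1]=m[y0:y1,x0:x1]
    c=max(cv2.findContours(z,cv2.RETR_EXTERNAL,cv2.CHAIN_APPROX_NONE)[0],key=cv2.contourArea);return c
def W(c,z):return np.array([ray(s,u,v,z)[:2] for u,v in c.reshape(-1,2)])
sq=W(big(cv2.inRange(hsv,(100,120,80),(120,255,255)),180,210,245,265),.02)
tri=cv2.minEnclosingTriangle(sq.astype(np.float32).reshape(-1,1,2)*1000)[1].reshape(3,2);print("square tri mm",tri.round(1).tolist())
arm=W(big(cv2.inRange(hsv,(0,130,80),(8,255,255))|cv2.inRange(hsv,(172,130,80),(180,255,255)),295,185,330,245),.04)
print("arm",cv2.minAreaRect((arm*1000).astype(np.float32)))
rail=W(big(cv2.inRange(hsv,(0,0,190),(180,60,255)),265,170,345,197),.04)
print("rail",cv2.minAreaRect((rail*1000).astype(np.float32)), cv2.boxPoints(cv2.minAreaRect((rail*1000).astype(np.float32))).round(0).tolist())
for n,(a,b),z in [("plateBL",(231,228),.01),("plateBR",(443,272),.01),("plateTL",(274,38),.01),("plateTR",(482,85),.01),("bolt head",(336,115),.017),("bolt tip",(333,88),.014),("tray TL",(594,193),.06),("tray TR",(752,203),.06),("tray BL",(590,302),.06),("tray BR",(750,312),.06),("pivot",(411,120),.049)]:
    print(n,(ray(s,180+a/3,160+b/3,z)*1000).round(0))
E
python3 meas.py
```

```text
square tri mm [[505.5, 325.0], [345.29998779296875, 270.20001220703125], [445.70001220703125, 486.70001220703125]]
arm ((501.2665710449219, -14.161521911621094), (30.633922576904297, 149.8889923095703), 74.0593032836914)
rail ((641.8153076171875, 13.507820129394531), (252.55035400390625, 33.0362548828125), 78.4404296875) [[600.0, -107.0], [633.0, -114.0], [683.0, 134.0], [651.0, 141.0]]
plateBL [444. 192.  10.]
plateBR [391. -80.  10.]
plateTL [693. 144.  10.]
plateTR [ 635. -129.   10.]
bolt head [591.  60.  17.]
bolt tip [627.  65.  14.]
tray TL [ 490. -266.   60.]
tray TR [ 480. -464.   60.]
tray BL [ 356. -259.   60.]
tray BR [ 346. -457.   60.]
pivot [581. -36.  49.]
```

```bash
cat > go.py <<'E'
# python3 go.py x y z(mm) yaw(deg of tool x): prints shift(m) and turn(deg) in tool axes from the measured pose
import sys
from h import *
from scipy.spatial.transform import Rotation as Ro
from station import manip
st=manip.sense();R=Ro.from_quat(st["tool_rot"])
x,y,z,yaw=map(float,sys.argv[1:5])
T=Ro.from_euler("z",yaw,degrees=True)*Ro.from_euler("x",180,degrees=True)
tx=R.apply([1,0,0])
print("pos",(st["tcp_pos"]*1000).round(1),"yaw",np.degrees(np.arctan2(tx[1],tx[0])).round(2),"F",st["force"].round(1),"t",round(st["t"],2))
print("shift",R.inv().apply(np.array([x,y,z])/1000-st["tcp_pos"]).round(4),"turn",(R.inv()*T).as_rotvec(degrees=True).round(2))
E
python3 go.py 560 40 210 8
```

```text
pos [ 269.9 -563.   230.4] yaw 25.6 F [-0.4  0.3  0.4] t 0.1
shift [ 0.5222 -0.4184  0.0214] turn [-0.11 -0.   17.6 ]
```

Emit:
{"fn": "step_arm", "kwargs": {
  "commands": [0.026, -0.021, 0, 0, 0, 1, 0.06, -0.048, 0, 0, 0, 3, 0.095, -0.076, 0, 0, 0, 5, 0.13, -0.104, 0, 0, 0, 7, 0.165, -0.132, 0, 0, 0, 9, 0.2, -0.16, 0, 0, 0, 11, 0.235, -0.188, 0, 0, 0, 13, 0.27, -0.216, 0, 0, 0, 15, 0.305, -0.244, 0, 0, 0, 17, 0.34, -0.272, 0.01, 0, 0, 17.6],
  "jaw": 60,
  "grip_force": 40
}}

```text
t: 1.1
tcp_pos: [0.4604, -0.1702, 0.2221]
tool_rot: [0.998, 0.069, 0.001, 0.001]
force: [0.3, -0.5, 1.0]
finger_gap: 0.601
gripper_force: 0.0
```

```bash
python3 go.py 560 40 210 8
```

```text
pos [ 460.4 -170.2  222.1] yaw 7.94 F [ 0.3 -0.5  1. ] t 1.1
shift [ 0.1277 -0.1944  0.012 ] turn [ 0.1  -0.12 -0.06]
```

Emit:
{"fn": "step_arm", "kwargs": {
  "commands": [0.018, -0.027, 0.002, 0, 0, 0, 0.036, -0.054, 0.004, 0, 0, 0, 0.054, -0.081, 0.006, 0, 0, 0, 0.072, -0.108, 0.008, 0, 0, 0, 0.09, -0.135, 0.01, 0, 0, 0, 0.105, -0.16, 0.011, 0, 0, 0, 0.117, -0.18, 0.012, 0, 0, 0, 0.125, -0.19, 0.012, 0, 0, 0, 0.1277, -0.1944, 0.012, 0, 0, 0, 0.1277, -0.1944, 0.012, 0, 0, 0]
}}

```text
t: 2.1
tcp_pos: [0.5585, 0.0388, 0.2092]
tool_rot: [0.998, 0.07, -0.0, 0.0]
force: [-0.3, 0.8, 0.3]
finger_gap: 0.599
gripper_force: 0.0
```

```bash
cat >> h.py <<'E'
from scipy.spatial.transform import Rotation as Ro
def wrist(name):
    from station import manip
    st=manip.sense();s=manip.snapshot("wrist")
    M=np.array(s["mount"]);Rw=Ro.from_quat(st["tool_rot"]).as_matrix()
    T=np.eye(4);T[:3,:3]=Rw;T[:3,3]=st["tcp_pos"];C=np.linalg.inv(T@M)
    s["R"]=C[:3,:3];s["t"]=C[:3,3]
    cv2.imwrite(f"pics/{name}.png",s["pixels"]);pickle.dump(s,open(name+".pkl","wb"));return s
E
python3 -c "
from h import *
s=wrist('w1');print(np.round(s['mount'],3).tolist())"; python3 go.py 560 40 210 8
```

```text
[[0.001, -0.959, -0.283, 0.071], [1.0, 0.001, 0.001, -0.0], [-0.001, -0.283, 0.959, -0.144], [0.0, 0.0, 0.0, 1.0]]
pos [558.3  38.3 209.2] yaw 7.99 F [-0.3 -0.1  0.5] t 2.15
shift [ 0.0019 -0.0014 -0.0008] turn [ 0.02  0.04 -0.01]
```

View pics/w1.png

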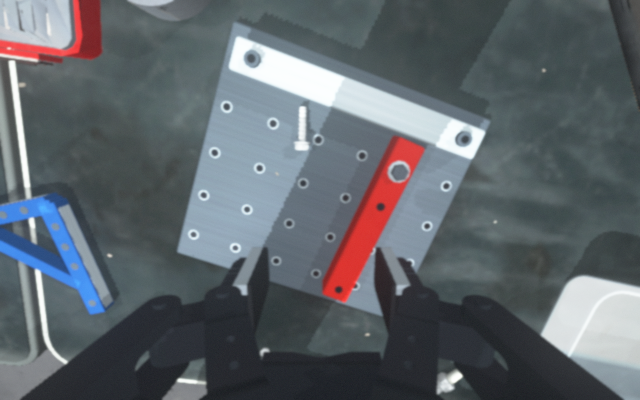

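```bash
python3 - <<'E'
from h import *
s=pickle.load(open("w1.pkl","rb"));im=s["pixels"];hsv=cv2.cvtColor(im,cv2.COLOR_BGR2HSV)
def cont(m,x0,y0,x1,y1):
    z=np.zeros_like(m);z[y0:y1,x0:x1]=m[y0:y1,x0:x1]
    return max(cv2.findContours(z,cv2.RETR_EXTERNAL,cv2.CHAIN_APPROX_NONE)[0],key=cv2.contourArea)
def W(c,z):return (np.array([ray(s,u,v,z)[:2] for u,v in np.reshape(c,(-1,2))])*1000).astype(np.float32)
print("v rail",[hsv[y,x].tolist() for x,y in((280,70),(400,110),(450,150),(380,180),(250,150))])
c=cont(cv2.inRange(hsv,(0,0,195),(180,40,255)),220,25,495,170)
r=cv2.minAreaRect(W(c,.04));print("rail",r,cv2.boxPoints(r).round(1).tolist())
c=cont(cv2.inRange(hsv,(0,150,120),(8,255,255))|cv2.inRange(hsv,(172,150,120),(180,255,255)),310,130,430,310)
r=cv2.minAreaRect(W(c,.04));print("arm",r,cv2.boxPoints(r).round(1).tolist())
bm=cv2.inRange(hsv,(0,0,170),(180,40,255));c=cont(bm,288,100,312,156)
p=W(c,.016);r=cv2.minAreaRect(p);print("bolt",r,cv2.boxPoints(r).round(1).tolist(),c.reshape(-1,2).min(0),c.reshape(-1,2).max(0))
print("pivot",W([[399.5,172]],.049),"bolt head,tip",W([[302,145],[303,106]],.017))
print("rail corners",W([[238,36],[230,66],[472,160],[483,123]],.04))
E
```

```text
v rail [[90, 3, 254], [99, 19, 232], [96, 14, 247], [1, 187, 214], [101, 50, 180]]
rail ((642.779541015625, 14.288604736328125), (249.5017852783203, 30.471986770629883), 78.4908676147461) [[603.0, -104.9000015258789], [632.7999877929688, -111.0], [682.5999755859375, 133.5], [652.7000122070312, 139.60000610351562]]
arm ((521.6215209960938, -15.192691802978516), (34.46564483642578, 188.16416931152344), 75.27949523925781) [[426.20001220703125, -8.0], [608.2000122070312, -55.79999923706055], [617.0, -22.399999618530273], [435.0, 25.399999618530273]]
bolt ((607.7098999023438, 68.51039123535156), (44.89943313598633, 16.474300384521484), 12.282750129699707) [[584.0, 71.80000305175781], [587.5, 55.70000076293945], [631.4000244140625, 65.19999694824219], [627.9000244140625, 81.30000305175781]] [293 106] [309 150]
pivot [[582.79755  -34.417175]] bolt head,tip [[591.6279    63.928272]
 [630.5293    67.75878 ]]
rail corners [[ 681.399     131.18806 ]
 [ 655.67914   136.75215 ]
 [ 603.292    -105.39888 ]
 [ 639.25323  -106.100136]]
```

Bolt head at px (302,145), tip (303,106); rail rectangle 249.5×30.5 mm (very good fit), arm leaning at ~3-4°.

```bash
python3 go.py 591.5 64 14 6.5
```

```text
pos [558.3  38.3 209.2] yaw 7.99 F [-0.3 -0.1  0.5] t 2.15
shift [ 0.0366 -0.0209  0.1951] turn [0.02 0.04 1.49]
```

Emit:
{"fn": "step_arm", "kwargs": {
  "commands": [0.01, -0.006, 0.02, 0, 0, 0.5, 0.02, -0.012, 0.05, 0, 0, 1, 0.03, -0.018, 0.08, 0, 0, 1.5, 0.0366, -0.0209, 0.11, 0, 0, 1.5, 0.0366, -0.0209, 0.13, 0, 0, 1.5, 0.0366, -0.0209, 0.145, 0, 0, 1.5, 0.0366, -0.0209, 0.155, 0, 0, 1.5, 0.0366, -0.0209, 0.16, 0, 0, 1.5, 0.0366, -0.0209, 0.16, 0, 0, 1.5, 0.0366, -0.0209, 0.16, 0, 0, 1.5]
}}

```text
t: 3.15
tcp_pos: [0.5925, 0.0645, 0.0502]
tool_rot: [0.998, 0.057, 0.001, 0.0]
force: [0.9, 0.4, 0.2]
finger_gap: 0.596
gripper_force: 0.0
```

```bash
python3 go.py 591.5 64 14 6.5; python3 -c "
from h import *
s=wrist('w2');print(proj(s,np.array([.5915,.064,.017])))
cv2.imwrite('pics/w2c.png',cv2.resize(s['pixels'][120:400,160:480],None,fx=1.5,fy=1.5))"
```

```text
pos [592.5  64.5  50.2] yaw 6.49 F [0.9 0.4 0.2] t 3.15
shift [-0.0011  0.0004  0.0362] turn [ 0.02 -0.09 -0.01]
[322.13145895 236.17545101]
```

View pics/w2c.png

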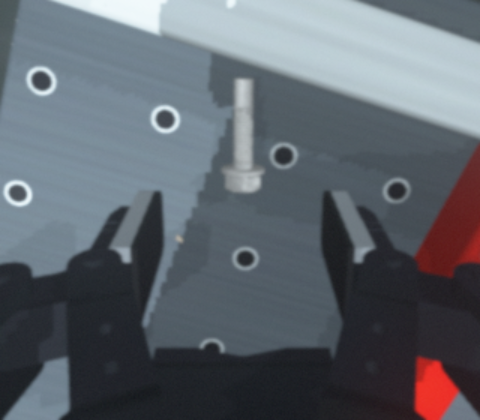

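The bolt head sits at px (321,239), within 2–3 px of prediction, centred between the fingers. I'll go down and grip it.

Emit:
{"fn": "step_arm", "kwargs": {
  "commands": [-0.002, 0, 0.008, 0, 0, 0, -0.002, 0, 0.018, 0, 0, 0, -0.002, 0, 0.028, 0, 0, 0, -0.002, 0, 0.034, 0, 0, 0, -0.002, 0, 0.036, 0, 0, 0, -0.002, 0, 0.036, 0, 0, 0, -0.002, 0, 0.036, 0, 0, 0, -0.002, 0, 0.036, 0, 0, 0, -0.002, 0, 0.036, 0, 0, 0, -0.002, 0, 0.036, 0, 0, 0]
}}

```text
t: 4.2
tcp_pos: [0.5901, 0.0644, 0.0136]
tool_rot: [0.998, 0.057, 0.0, 0.0]
force: [0.4, 0.1, -0.8]
finger_gap: 0.597
gripper_force: 0.0
```

Emit:
{"fn": "step_arm", "kwargs": {
  "commands": [0, 0, 0, 0, 0, 0, 0, 0, 0, 0, 0, 0, 0, 0, 0, 0, 0, 0, 0, 0, 0, 0, 0, 0, 0, 0, 0, 0, 0, 0, 0, 0, 0, 0, 0, 0, 0, 0, 0, 0, 0, 0, 0, 0, 0, 0, 0, 0, 0, 0, 0, 0, 0, 0, 0, 0, 0, 0, 0, 0],
  "jaw": 0
}}

```text
t: 5.2
tcp_pos: [0.59, 0.0644, 0.0135]
tool_rot: [0.998, 0.057, 0.0, 0.0]
force: [-1.2, -0.4, 5.4]
finger_gap: 0.155
gripper_force: 39.3
```

Emit:
{"fn": "step_arm", "kwargs": {
  "commands": [0, 0, -0.01, 0, 0, 0, 0, 0, -0.025, 0, 0, 0, 0, 0, -0.045, 0, 0, 0, 0, 0, -0.07, 0, 0, 0, 0, 0, -0.095, 0, 0, 0, 0, 0, -0.115, 0, 0, 0, 0, 0, -0.13, 0, 0, 0, 0, 0, -0.14, 0, 0, 0, 0, 0, -0.14, 0, 0, 0, 0, 0, -0.14, 0, 0, 0]
}}

```text
t: 6.2
tcp_pos: [0.5896, 0.0644, 0.1533]
tool_rot: [0.998, 0.057, -0.0, 0.0]
force: [-0.7, -0.5, -0.2]
finger_gap: 0.15
gripper_force: 39.1
```

```bash
python3 go.py 425 -345 155 -4
```

```text
pos [589.6  64.4 153.3] yaw 6.5 F [-0.7 -0.5 -0.2] t 6.2
shift [-0.2099  0.3882 -0.0016] turn [0.00e+00 1.00e-02 1.05e+01]
```

```bash
python3 go.py 405 -360 150 6.5
```

```text
pos [589.6  64.4 153.3] yaw 6.5 F [-0.7 -0.5 -0.2] t 6.2
shift [-0.2315  0.4008  0.0034] turn [-0.    0.01 -0.  ]
```

Emit:
{"fn": "step_arm", "kwargs": {
  "commands": [-0.012, 0.02, 0, 0, 0, 0, -0.03, 0.052, 0, 0, 0, 0, -0.05, 0.087, 0, 0, 0, 0, -0.07, 0.122, 0, 0, 0, 0, -0.09, 0.157, 0, 0, 0, 0, -0.11, 0.192, 0, 0, 0, 0, -0.13, 0.227, 0, 0, 0, 0, -0.15, 0.262, 0, 0, 0, 0, -0.17, 0.297, 0, 0, 0, 0, -0.19, 0.332, 0, 0, 0, 0]
}}

```text
t: 7.2
tcp_pos: [0.4373, -0.2878, 0.1522]
tool_rot: [0.998, 0.057, -0.001, -0.001]
force: [0.4, 0.8, -0.4]
finger_gap: 0.154
gripper_force: 39.1
```

Emit:
{"fn": "step_arm", "kwargs": {
  "commands": [-0.02, 0.035, 0, 0, 0, 0, -0.033, 0.056, 0, 0, 0, 0, -0.04, 0.067, 0.003, 0, 0, 0, -0.0415, 0.069, 0.02, 0, 0, 0, -0.0415, 0.069, 0.045, 0, 0, 0, -0.0415, 0.069, 0.07, 0, 0, 0, -0.0415, 0.069, 0.095, 0, 0, 0, -0.0415, 0.069, 0.112, 0, 0, 0, -0.0415, 0.069, 0.12, 0, 0, 0, -0.0415, 0.069, 0.125, 0, 0, 0]
}}

```text
t: 8.2
tcp_pos: [0.4051, -0.3591, 0.0272]
tool_rot: [0.998, 0.057, -0.001, -0.001]
force: [0.3, 0.4, -0.1]
finger_gap: 0.157
gripper_force: 39.1
```

```bash
python3 go.py 405 -360 25 6.5
```

```text
pos [ 405.1 -359.1   27.2] yaw 6.54 F [ 0.3  0.4 -0.1] t 8.2
shift [-0.0002  0.0009  0.0022] turn [-0.12  0.06  0.04]
```

Emit:
{"fn": "step_arm", "kwargs": {
  "commands": [0, 0, 0.006, 0, 0, 0, 0, 0, 0.012, 0, 0, 0, 0, 0, 0.017, 0, 0, 0, 0, 0, 0.017, 0, 0, 0, 0, 0, 0.017, 0, 0, 0, 0, 0, 0.017, 0, 0, 0, 0, 0, 0.017, 0, 0, 0, 0, 0, 0.017, 0, 0, 0, 0, 0, 0.017, 0, 0, 0, 0, 0, 0.017, 0, 0, 0]
}}

```text
t: 9.2
tcp_pos: [0.4053, -0.3602, 0.0114]
tool_rot: [0.998, 0.057, 0.0, 0.0]
force: [0.4, -0.8, -0.2]
finger_gap: 0.155
gripper_force: 39.1
```

Emit:
{"fn": "step_arm", "kwargs": {
  "commands": [0, 0, 0, 0, 0, 0, 0, 0, 0, 0, 0, 0, 0, 0, 0, 0, 0, 0, 0, 0, 0, 0, 0, 0, 0, 0, 0, 0, 0, 0, 0, 0, 0, 0, 0, 0, 0, 0, -0.01, 0, 0, 0, 0, 0, -0.03, 0, 0, 0, 0, 0, -0.06, 0, 0, 0, 0, 0, -0.1, 0, 0, 0],
  "jaw": 40
}}

```text
t: 10.2
tcp_pos: [0.4045, -0.3592, 0.1117]
tool_rot: [0.998, 0.057, -0.001, -0.001]
force: [1.0, -0.5, -0.1]
finger_gap: 0.401
gripper_force: 0.0
```

Emit:
{"fn": "step_arm", "kwargs": {
  "commands": [0, 0, -0.03, 0, 0, 0, 0, 0, -0.06, 0, 0, 0, 0, 0, -0.08, 0, 0, 0, 0, 0, -0.1, 0, 0, 0, 0, 0, -0.1, 0, 0, 0, 0, 0, -0.1, 0, 0, 0, 0, 0, -0.1, 0, 0, 0, 0, 0, -0.1, 0, 0, 0, 0, 0, -0.1, 0, 0, 0, 0, 0, -0.1, 0, 0, 0]
}}

```text
t: 11.2
tcp_pos: [0.4051, -0.36, 0.2106]
tool_rot: [0.998, 0.057, -0.0, -0.001]
force: [0.2, 0.4, -0.1]
finger_gap: 0.399
gripper_force: 0.0
```

```bash
python3 -c "
from h import *
s=wrist('w3')"; python3 go.py 445 345 220 25
```

```text
pos [ 405.2 -360.1  210.8] yaw 6.49 F [ 0.3 -0.7  0.2] t 11.25
shift [ 0.1193 -0.696  -0.0086] turn [ -0.06   0.02 -18.51]
```

View pics/w3.png

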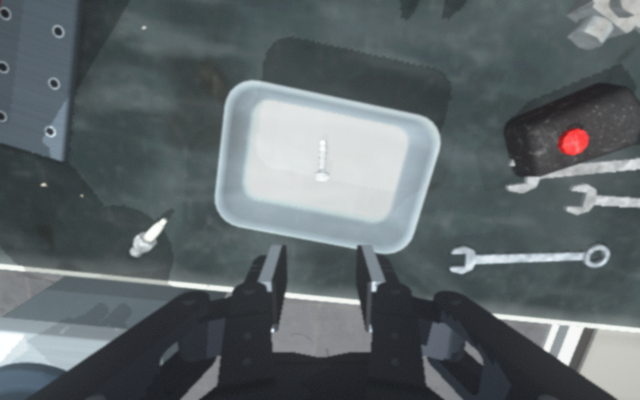

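The bolt lies in the middle of the tray, at px (323,160). Now to the square via an arc.

Emit:
{"fn": "step_arm", "kwargs": {
  "commands": [0.01, -0.02, 0, 0, 0, -2, 0.025, -0.055, 0, 0, 0, -5, 0.04, -0.09, 0, 0, 0, -8, 0.055, -0.125, 0, 0, 0, -11, 0.07, -0.16, 0, 0, 0, -14, 0.085, -0.195, 0, 0, 0, -17, 0.1, -0.23, 0, 0, 0, -20, 0.113, -0.264, 0, 0, 0, -23, 0.124, -0.297, 0, 0, 0, -26, 0.133, -0.327, 0, 0, 0, -30],
  "jaw": 80
}}

```text
t: 12.25
tcp_pos: [0.5008, -0.0186, 0.2113]
tool_rot: [0.949, 0.315, 0.0, -0.0]
force: [0.4, 0.1, -0.9]
finger_gap: 0.8
gripper_force: 0.0
```

```bash
python3 go.py 400 308 210 65
```

```text
pos [500.8 -18.6 211.3] yaw 36.68 F [ 0.4  0.1 -0.9] t 12.25
shift [ 0.1143 -0.3221  0.0013] turn [ 1.000e-02 -1.000e-02 -2.832e+01]
```

Emit:
{"fn": "step_arm", "kwargs": {
  "commands": [0.013, -0.037, 0, 0, 0, -3, 0.026, -0.074, 0, 0, 0, -6, 0.039, -0.111, 0, 0, 0, -10, 0.052, -0.148, 0, 0, 0, -14, 0.065, -0.185, 0, 0, 0, -18, 0.078, -0.222, 0, 0, 0, -21, 0.092, -0.259, 0, 0, 0, -24, 0.105, -0.295, 0, 0, 0, -27, 0.1143, -0.3221, 0, 0, 0, -28.3, 0.1143, -0.3221, 0, 0, 0, -28.3]
}}

```text
t: 13.25
tcp_pos: [0.3996, 0.3095, 0.2113]
tool_rot: [0.843, 0.538, 0.0, -0.0]
force: [0.4, 0.5, -1.4]
finger_gap: 0.801
gripper_force: 0.0
```

```bash
python3 -c "
from h import *
s=wrist('w4')"; python3 go.py 425 362 30 65
```

```text
pos [400.  307.9 211.1] yaw 65.0 F [ 0.5 -0.3 -1. ] t 13.3
shift [ 0.0596 -0.0003  0.1811] turn [ 0.    0.01 -0.  ]
```

View pics/w4.png

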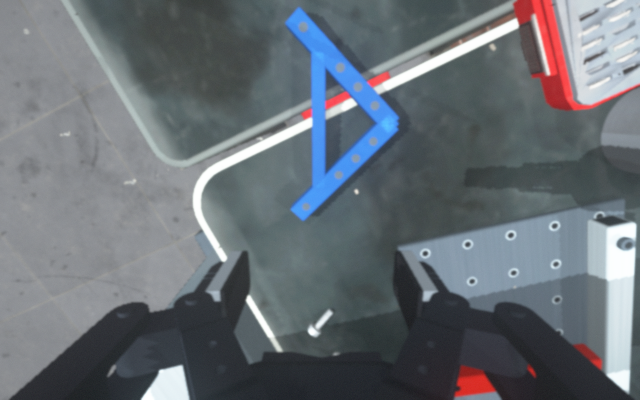

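```bash
cat > sq.py <<'E'
import sys
from h import *
def square(s,z=.02,box=(0,0,640,260)):
    hsv=cv2.cvtColor(s["pixels"],cv2.COLOR_BGR2HSV);m=cv2.inRange(hsv,(98,130,90),(118,255,255))
    w=np.zeros_like(m);x0,y0,x1,y1=box;w[y0:y1,x0:x1]=m[y0:y1,x0:x1]
    c=max(cv2.findContours(w,cv2.RETR_EXTERNAL,cv2.CHAIN_APPROX_NONE)[0],key=cv2.contourArea)
    P=(np.array([ray(s,u,v,z)[:2] for u,v in c.reshape(-1,2)])*1000).astype(np.float32)
    T=cv2.minEnclosingTriangle(P.reshape(-1,1,2))[1].reshape(3,2)
    a=[np.dot((T[i-1]-T[i])/np.linalg.norm(T[i-1]-T[i]),(T[i-2]-T[i])/np.linalg.norm(T[i-2]-T[i])) for i in range(3)]
    k=int(np.argmin(np.abs(a)));C=T[k];L=[]
    for q in (T[k-1],T[k-2]):
        d=(q-C)/np.linalg.norm(q-C);n=np.array([-d[1],d[0]]);r=P-C;al=r@d
        sel=P[(np.abs(r@n)<4)&(al>12)&(al<140)]
        vx,vy,px,py=cv2.fitLine(sel,cv2.DIST_HUBER,0,.01,.01).ravel();v=np.array([vx,vy]);v*=np.sign(v@d);L.append((v,np.array([px,py]),len(sel)))
    (a,pa,na),(b,pb,nb)=L
    C=pa+a*np.linalg.solve(np.c_[a,-b],pb-pa)[0]
    if a[0]*b[1]-a[1]*b[0]<0:a,b=b,a
    ya,yb=[np.degrees(np.arctan2(v[1],v[0])) for v in(a,b)]
    print("corner",C.round(1),"x dir",ya.round(2),"y dir",yb.round(2),"extent",((P-C)@a).max().round(1),((P-C)@b).max().round(1),na,nb)
    print("brace",(C+62.5*(a+b)).round(1))
if __name__=="__main__":square(pickle.load(open(sys.argv[1],"rb")),float(sys.argv[2]))
E
python3 sq.py w4.pkl .02
```

```text
corner [501.5 326.8] x dir 110.0 y dir -159.87 extent 151.1 150.4 102 87
brace [421.5 364. ]
```

The square measures cleanly: corner at px (395,123), leg extents 151/150 mm. I'll descend and grip the brace.

```bash
python3 go.py 421.5 364 5 65.1
```

```text
pos [400.  307.9 211.1] yaw 65.0 F [ 0.5 -0.3 -1. ] t 13.3
shift [ 0.06   -0.0043  0.2061] turn [ 0.    0.01 -0.1 ]
```

Emit:
{"fn": "step_arm", "kwargs": {
  "commands": [0.015, -0.001, 0.02, 0, 0, 0, 0.03, -0.002, 0.05, 0, 0, 0, 0.045, -0.003, 0.08, 0, 0, 0, 0.06, -0.0043, 0.11, 0, 0, 0, 0.06, -0.0043, 0.135, 0, 0, 0, 0.06, -0.0043, 0.15, 0, 0, 0, 0.06, -0.0043, 0.16, 0, 0, 0, 0.06, -0.0043, 0.165, 0, 0, 0, 0.06, -0.0043, 0.165, 0, 0, 0, 0.06, -0.0043, 0.165, 0, 0, 0],
  "jaw": 55,
  "grip_force": 80
}}

```text
t: 14.3
tcp_pos: [0.423, 0.3628, 0.047]
tool_rot: [0.844, 0.536, 0.001, 0.0]
force: [0.3, -1.1, 0.5]
finger_gap: 0.55
gripper_force: 0.0
```

```bash
python3 go.py 421.5 364 5 65.1; python3 -c "
from h import *
s=wrist('w5');cv2.imwrite('pics/w5c.png',s['pixels'][60:400,120:520])"
```

```text
pos [423.  362.8  47. ] yaw 64.77 F [ 0.3 -1.1  0.5] t 14.3
shift [ 0.0004 -0.002   0.042 ] turn [ 0.05 -0.06 -0.33]
```

View pics/w5c.png

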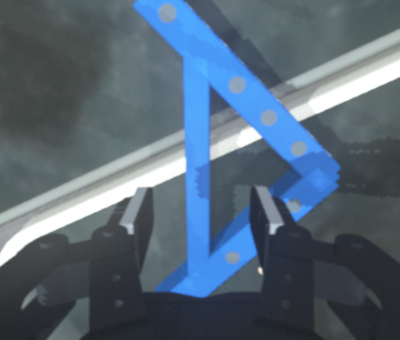

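The brace (crop col ~197) lies midway between the fingers (152, 253), so I descend and close.

Emit:
{"fn": "step_arm", "kwargs": {
  "commands": [0, -0.001, 0.01, 0, 0, -0.3, 0, -0.002, 0.02, 0, 0, -0.3, 0, -0.002, 0.03, 0, 0, -0.3, 0, -0.002, 0.037, 0, 0, -0.3, 0, -0.002, 0.041, 0, 0, -0.3, 0, -0.002, 0.042, 0, 0, -0.3, 0, -0.002, 0.042, 0, 0, -0.3, 0, -0.002, 0.042, 0, 0, -0.3, 0, -0.002, 0.042, 0, 0, -0.3, 0, -0.002, 0.042, 0, 0, -0.3]
}}

```text
t: 15.35
tcp_pos: [0.4208, 0.3638, 0.0046]
tool_rot: [0.843, 0.538, 0.0, 0.0]
force: [-0.6, -0.3, 0.3]
finger_gap: 0.547
gripper_force: 0.0
```

Emit:
{"fn": "step_arm", "kwargs": {
  "commands": [0, 0, 0, 0, 0, 0, 0, 0, 0, 0, 0, 0, 0, 0, 0, 0, 0, 0, 0, 0, 0, 0, 0, 0, 0, 0, 0, 0, 0, 0, 0, 0, 0, 0, 0, 0, 0, 0, 0, 0, 0, 0, 0, 0, 0, 0, 0, 0, 0, 0, 0, 0, 0, 0, 0, 0, 0, 0, 0, 0],
  "jaw": 0
}}

```text
t: 16.35
tcp_pos: [0.4206, 0.3637, 0.0047]
tool_rot: [0.843, 0.538, 0.0, -0.0]
force: [-1.3, 0.1, 4.9]
finger_gap: 0.138
gripper_force: 79.3
```

Emit:
{"fn": "step_arm", "kwargs": {
  "commands": [0, 0, -0.004, 0, 0, 0, 0, 0, -0.012, 0, 0, 0, 0, 0, -0.025, 0, 0, 0, 0, 0, -0.04, 0, 0, 0, 0, 0, -0.06, 0, 0, 0, 0, 0, -0.08, 0, 0, 0, 0, 0, -0.095, 0, 0, 0, 0, 0, -0.1, 0, 0, 0, 0, 0, -0.1, 0, 0, 0, 0, 0, -0.1, 0, 0, 0]
}}

```text
t: 17.35
tcp_pos: [0.4201, 0.3634, 0.104]
tool_rot: [0.843, 0.538, -0.0, -0.0]
force: [-0.9, -0.7, -2.6]
finger_gap: 0.141
gripper_force: 78.4
```

```bash
python3 -c "
from h import *
from sq import square
s=wrist('w6');square(s,.12);square(s,.121)"; python3 go.py 550 75 105 33.5
```

```text
corner [421.4 372.3] x dir -24.82 y dir 83.01 extent 83.1 98.3 94 41
brace [485.7 408.1]
corner [421.6 372.7] x dir -24.82 y dir 83.01 extent 82.4 97.5 90 41
brace [486.  408.5]
pos [420.  363.3 103.7] yaw 65.1 F [-0.1 -0.2 -2.4] t 17.4
shift [-0.2067  0.2393 -0.0013] turn [-3.00e-02  9.00e-02  3.16e+01]
```

Emit:
{"fn": "step_arm", "kwargs": {
  "commands": [-0.01, 0.012, 0, 0, 0, 1.5, -0.033, 0.038, 0, 0, 0, 5, -0.058, 0.067, 0, 0, 0, 9, -0.083, 0.096, 0, 0, 0, 13, -0.108, 0.125, 0, 0, 0, 17, -0.133, 0.154, 0, 0, 0, 21, -0.158, 0.183, 0, 0, 0, 25, -0.183, 0.212, 0, 0, 0, 29, -0.2, 0.231, 0, 0, 0, 31, -0.2067, 0.2393, 0, 0, 0, 31.6]
}}

```text
t: 18.4
tcp_pos: [0.5516, 0.0719, 0.1036]
tool_rot: [0.958, 0.286, -0.0, 0.0]
force: [-0.1, 0.6, -2.3]
finger_gap: 0.138
gripper_force: 78.4
```

Emit:
{"fn": "step_arm", "kwargs": {
  "commands": [0, 0, 0, 0, 0, 0, 0, 0, 0, 0, 0, 0, 0, 0, 0.015, 0, 0, 0, 0, 0, 0.03, 0, 0, 0, 0, 0, 0.045, 0, 0, 0, 0, 0, 0.055, 0, 0, 0, 0, 0, 0.06, 0, 0, 0, 0, 0, 0.06, 0, 0, 0, 0, 0, 0.06, 0, 0, 0, 0, 0, 0.06, 0, 0, 0]
}}

```text
t: 19.4
tcp_pos: [0.5511, 0.0755, 0.0449]
tool_rot: [0.958, 0.288, 0.001, 0.0]
force: [0.1, -0.0, -3.2]
finger_gap: 0.139
gripper_force: 78.4
```

```bash
python3 go.py 550.8 76.4 17 33.5; python3 -c "
from h import *
s=wrist('w7')
from station import manip
t=manip.snapshot('top');pickle.dump(t,open('top7.pkl','wb'))
cv2.imwrite('pics/c7.png',np.hstack([s['pixels'][0:300,160:560],cv2.resize(t['pixels'][160:260,240:370],(390,300))]))"
```

```text
pos [551.1  75.5  44.9] yaw 33.51 F [ 0.1 -0.  -3.2] t 19.4
shift [ 0.0002 -0.0009  0.0279] turn [ 0.05 -0.06  0.01]
```

View pics/c7.png

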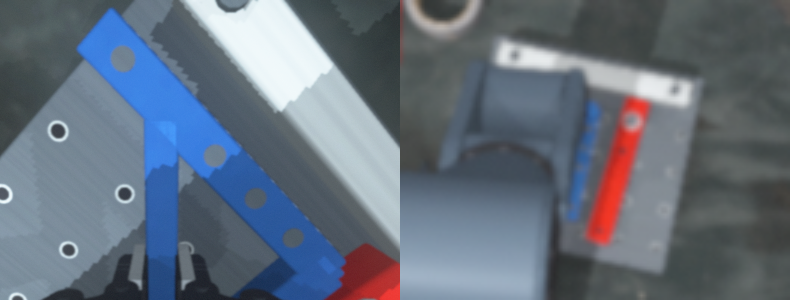

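The square hangs parallel to the rail, clear of it and of the arm (gaps ~20 mm). I'll lower it onto the plate.

Emit:
{"fn": "step_arm", "kwargs": {
  "commands": [0, 0, 0.008, 0, 0, 0, 0, 0, 0.016, 0, 0, 0, 0, 0, 0.022, 0, 0, 0, 0, 0, 0.026, 0, 0, 0, 0, 0, 0.028, 0, 0, 0, 0, 0, 0.029, 0, 0, 0, 0, 0, 0.0295, 0, 0, 0, 0, 0, 0.0305, 0, 0, 0, 0, 0, 0.0305, 0, 0, 0, 0, 0, 0.0305, 0, 0, 0]
}}

```text
t: 20.5
tcp_pos: [0.5508, 0.0755, 0.0143]
tool_rot: [0.958, 0.288, 0.0, 0.0]
force: [-1.5, 0.6, 1.7]
finger_gap: 0.14
gripper_force: 79.0
```

```bash
python3 go.py 570.3 46.9 15 33.5
```

```text
pos [550.8  75.5  14.3] yaw 33.51 F [-1.5  0.6  1.7] t 20.5
shift [ 0.0005  0.0346 -0.0007] turn [ 0.02 -0.03  0.01]
```

Emit:
{"fn": "step_arm", "kwargs": {
  "commands": [0, 0.003, 0, 0, 0, 0, 0, 0.007, 0, 0, 0, 0, 0, 0.011, 0, 0, 0, 0, 0, 0.015, 0, 0, 0, 0, 0, 0.019, 0, 0, 0, 0, 0, 0.022, 0, 0, 0, 0, 0, 0.025, 0, 0, 0, 0, 0, 0.027, 0, 0, 0, 0, 0, 0.028, 0, 0, 0, 0, 0, 0.028, 0, 0, 0]
}}

```text
validation failed for argument at $.co...
```

Emit:
{"fn": "step_arm", "kwargs": {
  "commands": [0, 0.001, 0, 0, 0, 0, 0, 0.002, 0, 0, 0, 0, 0, 0.003, 0, 0, 0, 0, 0, 0.0035, 0, 0, 0, 0, 0, 0.004, 0, 0, 0, 0, 0, 0.0045, 0, 0, 0, 0, 0, 0.005, 0, 0, 0, 0, 0, 0.005, 0, 0, 0, 0, 0, 0.005, 0, 0, 0, 0, 0, 0.005, 0, 0, 0]
}}

```text
validation failed for argument at $.co...
```

```bash
python3 go.py 570.3 46.9 15 33.5;python3 -c "
from station import manip
print(manip.sense()['ft_torque'])"
```

```text
pos [550.8  75.5  14.3] yaw 33.51 F [-1.5  0.6  1.7] t 20.5
shift [ 0.0005  0.0346 -0.0007] turn [ 0.02 -0.03  0.01]
[-0.01906302  0.27362178  0.00820423]
```

Both calls were refused and nothing moved. I'll retry just the first.

Emit:
{"fn": "step_arm", "kwargs": {
  "commands": [0, 0.003, 0, 0, 0, 0, 0, 0.007, 0, 0, 0, 0, 0, 0.011, 0, 0, 0, 0, 0, 0.015, 0, 0, 0, 0, 0, 0.019, 0, 0, 0, 0, 0, 0.022, 0, 0, 0, 0, 0, 0.025, 0, 0, 0, 0, 0, 0.027, 0, 0, 0, 0, 0, 0.028, 0, 0, 0, 0, 0, 0.028, 0, 0, 0, 0]
}}

```text
t: 21.5
tcp_pos: [0.5651, 0.0531, 0.0143]
tool_rot: [0.958, 0.287, -0.001, -0.001]
force: [-3.1, 6.0, 6.2]
finger_gap: 0.14
gripper_force: 79.7
```

Emit:
{"fn": "step_arm", "kwargs": {
  "commands": [0, 0.001, 0, 0, 0, 0, 0, 0.002, 0, 0, 0, 0, 0, 0.003, 0, 0, 0, 0, 0, 0.0035, 0, 0, 0, 0, 0, 0.004, 0, 0, 0, 0, 0, 0.0045, 0, 0, 0, 0, 0, 0.005, 0, 0, 0, 0, 0, 0.005, 0, 0, 0, 0, 0, 0.005, 0, 0, 0, 0, 0, 0.005, 0, 0, 0, 0]
}}

```text
t: 22.5
tcp_pos: [0.5673, 0.0493, 0.0143]
tool_rot: [0.958, 0.287, -0.001, -0.002]
force: [-4.0, 7.0, 6.8]
finger_gap: 0.138
gripper_force: 79.8
```

```bash
python3 go.py 570.3 46.9 15 33.5;python3 -c "
from station import manip
print(manip.sense()['ft_torque'])"
```

```text
pos [567.3  49.3  14.3] yaw 33.37 F [-4.   7.   6.8] t 22.5
shift [ 0.0012  0.0037 -0.0008] turn [-0.21  0.07 -0.13]
[ 0.98845715  0.62646564 -0.24052164]
```

Still sliding freely, with about 4 mm left; I'll go on in small steps.

Emit:
{"fn": "step_arm", "kwargs": {
  "commands": [0, 0.0005, 0, 0, 0, 0, 0, 0.001, 0, 0, 0, 0, 0, 0.0015, 0, 0, 0, 0, 0, 0.002, 0, 0, 0, 0, 0, 0.0025, 0, 0, 0, 0, 0, 0.003, 0, 0, 0, 0, 0, 0.0035, 0, 0, 0, 0, 0, 0.004, 0, 0, 0, 0, 0, 0.004, 0, 0, 0, 0, 0, 0.004, 0, 0, 0, 0]
}}

```text
t: 23.5
tcp_pos: [0.5693, 0.0461, 0.0143]
tool_rot: [0.958, 0.287, -0.001, -0.002]
force: [-3.3, 6.9, 6.9]
finger_gap: 0.143
gripper_force: 79.8
```

```bash
python3 go.py 570.3 46.9 15 33.5;python3 -c "
from station import manip
print(manip.sense()['ft_torque'])"
```

```text
pos [569.3  46.1  14.3] yaw 33.37 F [-3.3  6.9  6.9] t 23.5
shift [ 0.0013 -0.0001 -0.0007] turn [-0.23  0.08 -0.13]
[ 1.04733293  0.66823356 -0.28979831]
```

Emit:
{"fn": "step_arm", "kwargs": {
  "commands": [0.0005, 0.0005, 0, 0, 0, 0, 0.001, 0.001, 0, 0, 0, 0, 0.0015, 0.0015, 0, 0, 0, 0, 0.002, 0.002, 0, 0, 0, 0, 0.002, 0.002, 0, 0, 0, 0, 0.002, 0.002, 0, 0, 0, 0, 0.002, 0.002, 0, 0, 0, 0, 0.002, 0.002, 0, 0, 0, 0, 0.002, 0.002, 0, 0, 0, 0, 0.002, 0.002, 0, 0, 0, 0]
}}

```text
t: 24.5
tcp_pos: [0.5694, 0.046, 0.0142]
tool_rot: [0.958, 0.287, -0.004, -0.003]
force: [-8.5, 7.5, 11.6]
finger_gap: 0.139
gripper_force: 80.3
```

```bash
python3 go.py 570.3 46.9 15 33.5;python3 -c "
from station import manip
print(manip.sense()['ft_torque'])"
```

```text
pos [569.4  46.   14.2] yaw 33.38 F [-8.5  7.5 11.6] t 24.5
shift [ 0.0012 -0.0003 -0.0008] turn [-0.44  0.32 -0.12]
[ 1.04388686  1.14618839 -0.29710497]
```

Emit:
{"fn": "step_arm", "kwargs": {
  "commands": [-0.0005, 0.0005, 0, 0, 0, 0, -0.001, 0.001, -0.0005, 0, 0, 0, -0.0015, 0.0015, -0.0005, 0, 0, 0, -0.002, 0.002, -0.0005, 0, 0, 0, -0.002, 0.002, -0.0005, 0, 0, 0, -0.002, 0.002, -0.0005, 0, 0, 0, -0.002, 0.002, -0.0005, 0, 0, 0, -0.002, 0.002, -0.0005, 0, 0, 0, -0.002, 0.002, -0.0005, 0, 0, 0, -0.002, 0.002, -0.0005, 0, 0, 0]
}}

```text
t: 25.5
tcp_pos: [0.5695, 0.0458, 0.0143]
tool_rot: [0.958, 0.287, -0.003, -0.004]
force: [-5.1, 18.3, 6.9]
finger_gap: 0.138
gripper_force: 79.8
```

```bash
python3 go.py 570.3 46.9 15 33.5;python3 -c "
from station import manip
print(manip.sense()['ft_torque'])"
```

```text
pos [569.5  45.8  14.3] yaw 33.3 F [-5.1 18.3  6.9] t 25.5
shift [ 0.0013 -0.0004 -0.0007] turn [-0.55  0.14 -0.2 ]
[ 2.65417989  0.72102916 -0.26514698]
```

Emit:
{"fn": "step_arm", "kwargs": {
  "commands": [0.0005, 0.0005, 0, 0, 0, 0, 0.001, 0.001, 0, 0, 0, 0, 0.0015, 0.0015, 0, 0, 0, 0, 0.0015, 0.0015, 0, 0, 0, 0, 0.0015, 0.0015, 0, 0, 0, 0, 0.0015, 0.0015, 0, 0, 0, 0, 0.0015, 0.0015, 0, 0, 0, 0, 0.0015, 0.0015, 0, 0, 0, 0, 0.0015, 0.0015, 0, 0, 0, 0, 0.0015, 0.0015, 0, 0, 0, 0]
}}

```text
t: 26.5
tcp_pos: [0.5694, 0.0458, 0.0142]
tool_rot: [0.958, 0.287, -0.005, -0.005]
force: [-7.9, 17.6, 10.2]
finger_gap: 0.138
gripper_force: 80.2
```

```bash
python3 go.py 570.3 46.9 15 33.5; python3 - <<'E'
from h import *
from station import manip
s=wrist('w8');t=manip.snapshot('top');c=manip.snapshot('scene')
pickle.dump((t,c),open('tc8.pkl','wb'))
a=cv2.resize(s['pixels'][0:300,160:560],(400,300));b=cv2.resize(t['pixels'][160:260,240:370],(390,300),interpolation=cv2.INTER_CUBIC);d=cv2.resize(c['pixels'][180:280,240:370],(390,300),interpolation=cv2.INTER_CUBIC)
cv2.imwrite('pics/c8.png',np.vstack([np.hstack([a,b]),np.hstack([np.zeros((300,400,3),np.uint8),d])]))
# arm direction in the top view: its edges on z=.04
hsv=cv2.cvtColor(t["pixels"],cv2.COLOR_BGR2HSV);m=cv2.inRange(hsv,(0,130,80),(8,255,255))|cv2.inRange(hsv,(172,130,80),(180,255,255))
z=np.zeros_like(m);z[185:250,290:335]=m[185:250,290:335];k=max(cv2.findContours(z,0,1)[0],key=cv2.contourArea)
print("arm",cv2.minAreaRect((np.array([ray(t,u,v,.04)[:2] for u,v in k.reshape(-1,2)])*1000).astype(np.float32)))
E
```

```text
pos [569.4  45.8  14.2] yaw 33.32 F [-7.9 17.6 10.2] t 26.5
shift [ 0.0013 -0.0004 -0.0008] turn [-0.71  0.33 -0.18]
arm ((499.907958984375, -17.019760131835938), (33.94240951538086, 149.75277709960938), 77.76972961425781)
```

View pics/c8.png

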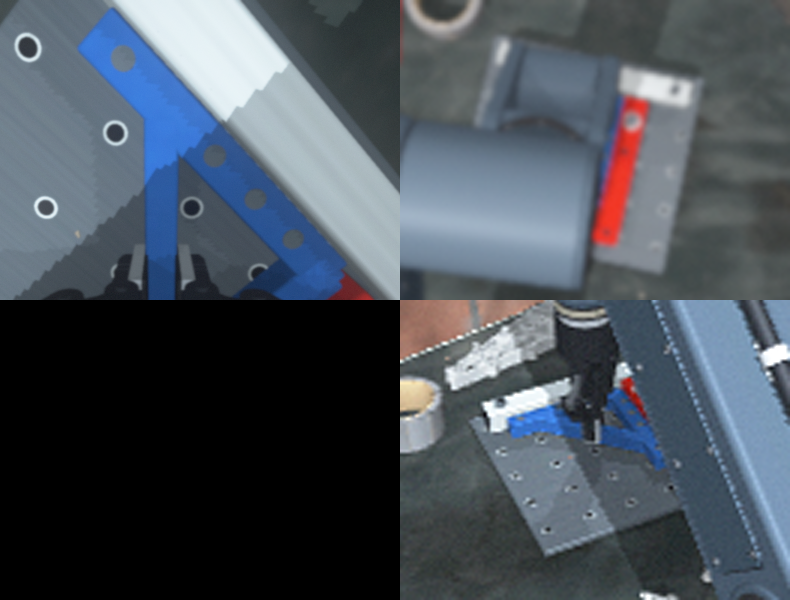

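The leg lies along the rail in the wrist view, and the top view shows the blue leg flush beside the red arm. I'll check the angles by fitting edges.

```bash
python3 - <<'E'
from h import *
def armang(s,z=.04):
    im=cv2.GaussianBlur(s["pixels"],(0,0),.7).astype(float);red=im[:,:,2]-im[:,:,1]
    for side in("right","left"):
        P=[]
        for v in range(200,238):
            r=red[v];k=295+int(np.argmax(r[295:330]))
            h=.5*np.median(np.sort(r[295:330])[-5:])
            i=k
            st=1 if side=="right" else -1
            while r[i]>h:i+=st
            P.append(ray(s,i-st*(h-r[i])/(r[i-st]-r[i]),v,z)[:2]*1000)
        P=np.array(P,np.float32);vx,vy,x,y=cv2.fitLine(P,cv2.DIST_HUBER,0,.01,.01).ravel()
        res=np.abs((P-[x,y])@[-vy,vx]).mean()
        print(side,"arm axis deg",np.degrees(np.arctan(vy/vx)).round(2),"res",res.round(2))
armang(pickle.load(open("top0.pkl","rb")));armang(pickle.load(open("tc8.pkl","rb"))[0])
# wrist: outer edge of the rail leg (z=.03) against the rail's lower top edge (z=.04)
s=pickle.load(open("w8.pkl","rb"));hsv=cv2.cvtColor(s["pixels"],cv2.COLOR_BGR2HSV)
def W(p,z):return (np.array([ray(s,u,v,z)[:2] for u,v in p])*1000).astype(np.float32)
blue=cv2.inRange(hsv,(98,130,60),(118,255,255))
B=[(np.flatnonzero(blue[v,200:560])[-1]+200.5,v) for v in range(30,250,2)]
p=W(B,.03);vx,vy,x,y=cv2.fitLine(p,cv2.DIST_HUBER,0,.01,.01).ravel();print("leg",np.degrees(np.arctan(vy/vx)),x,y)
f=np.array([.9799,-.1995]);print("leg outer face, fixture-x distance from rail face", np.array([x,y])@f-(np.array([642.8,14.3])@f-15))
g=cv2.cvtColor(s["pixels"],cv2.COLOR_BGR2GRAY)
E_=[]
for u,v in B:
    row=cv2.GaussianBlur(g,(0,0),1)[v,int(u)+3:int(u)+45].astype(float);E_.append((int(u)+3.5+np.argmax(np.diff(row)),v))
p=W(E_,.04);vx,vy,x,y=cv2.fitLine(p,cv2.DIST_HUBER,0,.01,.01).ravel();print("rail edge",np.degrees(np.arctan(vy/vx)),x,y,"d",np.array([x,y])@f-(np.array([642.8,14.3])@f-15))
E
```

```text
right arm axis deg -15.76 res 1.47
left arm axis deg -15.46 res 0.46
right arm axis deg -12.29 res 0.46
left arm axis deg -13.18 res 1.43
leg 78.08771 635.26215 53.82742
leg outer face, fixture-x distance from rail face -0.27206328498823495
rail edge 79.28459 636.49744 55.902866 d 0.524346209793066
```

Emit:
{"fn": "step_arm", "kwargs": {
  "commands": [0.0003, 0.0003, 0, 0, 0, -0.1, 0.0006, 0.0006, 0, 0, 0, -0.2, 0.001, 0.001, 0, 0, 0, -0.3, 0.001, 0.001, 0, 0, 0, -0.4, 0.001, 0.001, 0, 0, 0, -0.4, 0.0005, 0.0015, 0, 0, 0, -0.4, 0.0005, 0.002, 0, 0, 0, -0.4, 0.0005, 0.002, 0, 0, 0, -0.4, 0.0005, 0.002, 0, 0, 0, -0.4, 0.0005, 0.002, 0, 0, 0, -0.4]
}}

```text
t: 27.65
tcp_pos: [0.5695, 0.0458, 0.0143]
tool_rot: [0.957, 0.289, -0.006, -0.007]
force: [-10.7, 21.4, 11.5]
finger_gap: 0.137
gripper_force: 80.7
```

```bash
python3 go.py 570.3 46.9 15 33.5; python3 - <<'E'
from h import *
from station import manip
print(manip.sense()["ft_torque"])
s=wrist("w9");t=manip.snapshot("top");pickle.dump(t,open("t9.pkl","wb"))
hsv=cv2.cvtColor(s["pixels"],cv2.COLOR_BGR2HSV)
def fit(P):
    vx,vy,x,y=cv2.fitLine(np.array(P,np.float32),cv2.DIST_HUBER,0,.01,.01).ravel();return np.degrees(np.arctan(vy/vx)).round(2),round(float(x),1),round(float(y),1)
W=lambda p,z:np.array([ray(s,u,v,z)[:2] for u,v in p])*1000
blue=cv2.inRange(hsv,(98,130,60),(118,255,255))
B=[(np.flatnonzero(blue[v,200:560])[-1]+200.5,v) for v in range(30,250,2)]
print("leg",fit(W(B,.03)))
# rail far top edge: last bright pixel of each row
g=hsv[:,:,2];sat=hsv[:,:,1]
for thr in(150,170,190):
    m=(g>thr)&(sat<45)
    F=[(np.flatnonzero(m[v,:639])[-1]+.5,v) for v in range(20,170,2)]
    print("rail far edge",thr,fit(W(F,.04)),max(f[0] for f in F))
E
```

```text
pos [569.5  45.8  14.3] yaw 33.62 F [-10.7  21.4  11.5] t 27.65
shift [ 0.0013 -0.0005 -0.0008] turn [-0.91  0.4   0.12]
[ 3.33880849  1.39792875 -0.47476022]
leg (np.float32(78.08), 635.4, 54.1)
rail far edge 150 (np.float32(78.47), 663.7, 42.5) 537.5
rail far edge 170 (np.float32(78.38), 663.6, 42.7) 536.5
rail far edge 190 (np.float32(77.57), 663.1, 43.5) 532.5
```

```bash
python3 -c "
from station import manip
print(manip.sign_off())"
```

```text
the job is handed in; nothing more can be done
None
```

I handed the job in at about 28 s: the bolt lies in the tray, and the gripped square sits flat, pressed into the corner at about 15 N on the rail side and 19 N on the arm side (wrist readings, friction included). The rail leg measured flush; the red arm's edge still read 0.7° or more off square before the last press and wasn't re-measured, but it yielded no further as I pressed harder, so I take it as square. No verdict came back.

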